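# Pack the lopsided detector probes and shut the case

### The arm

A 6-joint arm with a two-finger parallel gripper is mounted at the origin on a cart in front of the work surface, level with it; the furniture and walls round the work are solid. World frame = base frame: x ahead of the robot, y to its left, z up, the work surface at z = 0. Lengths are in m, angles in rad, forces in N, time in s.
With the tool pointing down it reaches from about 0.35 to 0.975 m from the base axis. Payload 4.9 kg.
Tool frame: the origin (TCP) lies on the centre line of the jaws, within the pads' length; the fingertips stand 14 mm ahead of it and the grasp point (between the pads) lies 5 mm behind it; x points along the fingers, z is the direction in which the jaws open and shut, and the axes are right-handed (so a half turn about x gives the same grasp; the last joint's range is limited). The gripper opens to 85 mm and grips with 20 to 120 N. Pads are 22 mm wide; open, the fingers measure 114 mm over their backs; the gripper's body (76 mm by 85 mm) begins 54 mm behind the grasp point. The pads swing forward as they close: fully open they stand 13 mm farther back than shut.
Start: joints at [-1.221, 0.053, 1.613, -0, 1.476, -0.119], TCP at [0.282, -0.558, 0.245] pointing down, gripper open.
Joint ranges: [-3.01, 3.01], [-1.01, 2.22], [0.06, 2.58], [-1.02, 4.17], [0.09, 2.62], [-3.14, 3.14]. Speed limits (rad/s): [2.57, 2.57, 3.14, 3.14, 3.14, 3.14].

### API

Orientations are given as a rotation vector (axis times angle).
In Python, from station import ctrl gives the robot as it stands.
- The arm moves only by the tool move_arm, never from a script. Its argument "increments" is a list that holds one entry, the list of rows, each a list of 4 numbers: the shift along the tool's x, y, z in units of 25 cm (1.0 is 25 cm), then the turn about the tool's x in units of 90 degrees (1.0 is 90 degrees). A call has 1 to 20 rows; each row shifts and turns the commanded pose from where the row before left it, along the tool's axes as they then stand; what a row does not reach is not made up. A row lasts 1/12 s, in which the tool goes at most 41.7 mm and 7.16 degrees, less where a joint would pass 70% of its speed; a pose out of reach is approached as far as the arm can. A call with a number of a shift or a turn outside -1 to 1 is refused whole. A call with a gripper value outside its range is refused whole. "gripper" is the closure, from 0 (fully open) to 1 (shut), set as the call begins (left out, the last holds). The fingers move at their own pace and stop on an object; "squeeze" is the grip in N (left out, the last holds). Time passes only in rows, so rows that do not move let the fingers close. It gives the time, the measured TCP pose, the force and the opening at its end, in the units of the state.
- ctrl.get_obs(): the state, without advancing time (a new reading comes with each control period).
- ctrl.get_image(name): name is "scene" or "top" or "wrist"; returns a dict with "pixels" (384x512x3 uint8, red, green, blue), "depth" (384x512 float32, m along the optical axis (not along the pixel's ray), 0 where there is no reading), "K" (3x3 intrinsics, pixels), "k1" (the pictures are not rectified: a ray, as slopes to the right and down, at radius r is drawn at 1 + k1 r^2 times it, then the intrinsics apply), "extrinsics" (4x4, takes a point from camera to world coordinates); the wrist camera has in their place "tool_from_camera" (4x4, takes a point from camera to tool coordinates, whose origin is the TCP and whose axes are the tool frame's). Camera axes: x right, y up, looking along -z (the intrinsics and any distortion apply to the point x, -y, -z); pixel columns grow to the right and rows downward; lengths in m; the calibration is good to about 2 mm. A picture is of the moment at which its call begins: read the wrist's pose just before it.
- ctrl.finish_job(): hands the job in, once; it reports no verdict.
Trained networks look in the newest picture that a camera, given by its name, has taken for a name from the list of things; names that differ only in an ending like _2 or _b are one class to them, and where a whole thing is asked for, a point or a joint stands for the part that bears it (a point fixed in the world has none). Each returns a list of dicts, best first, with "score" (0 to 1); they miss things now and then, are a little off and sometimes report something else, mostly with a low value. They report only what shows in the picture. A call takes as long as a camera call.
- ctrl.trace(camera, target): "region" (384x512 bool, what is visible of it) and "pixel" ([row, column] in pixels, amid what is visible of it).
The state is a dict: "t": time; "q": joint angles; "dq": joint speeds; "effort": joint torques, N m; "tool_pos": TCP position; "tool_rot": TCP orientation; "contact_force": force on the tool from outside, world axes, zero at the start; "wrist_torque": the same for the moment, N m; "opening": finger opening in m.
Only numpy, scipy, OpenCV 4.12 (cv2) and the standard library are available. Lean on these libraries where they do the work, as an engineer would, in place of code of your own. Each camera call takes 0.05 s, during which the arm holds its last target. There are 200 camera calls.

### The job

Put every detector probe on the bench away in the open case, each lying down fully home in a cradle slot of its own, then swing the lid fully shut. The probes are alike outside but hide a heavy core near one end: find each one's balance point by a trial lift just off the bench, shift the grip until it lifts level, and carry it level (never drooping by more than about 15 degrees once it is well clear of the bench). Leave the timer, tape roll and tin alone.

Things in the scene. Friction and masses are not known exactly. Their poses are not given: they have to be found in the camera images.
- probe_1_mid (a point): polished silver probe housing, 22 (x) by 200 (y) by 22 mm high (z), sides bulged along the middle line, black cap at +y, blue cap at -y; the point is its centre, 11 mm above its underside. Slippery sides (friction about 0.25), 0.5 to 0.8 kg; a heavy core hidden inside puts the balance point 45 to 65 mm from the centre along y, towards either end (not visible). Absent in some runs
- probe_2_mid (a point): polished silver probe housing, 22 (x) by 200 (y) by 22 mm high (z), sides bulged along the middle line, black cap at +y, blue cap at -y; the point is its centre, 11 mm above its underside. Slippery sides (friction about 0.25), 0.5 to 0.8 kg; a heavy core hidden inside puts the balance point 45 to 65 mm from the centre along y, towards either end (not visible). Absent in some runs
- probe_3_mid (a point): polished silver probe housing, 22 (x) by 200 (y) by 22 mm high (z), sides bulged along the middle line, black cap at +y, blue cap at -y; the point is its centre, 11 mm above its underside. Slippery sides (friction about 0.25), 0.5 to 0.8 kg; a heavy core hidden inside puts the balance point 45 to 65 mm from the centre along y, towards either end (not visible). Absent in some runs
- case: shallow grey case fixed to the bench, 196 (x) by 224 mm (y), walls 6 mm, rim 36 mm high, inner floor 8 mm up; origin at the centre of its underside. Two blue combs (10 mm thick, 18 mm high, rounded tops, at y = -84 and +84 mm) form three slots along y, 28 mm wide, 52 mm apart; clear floor between the combs. A probe that is home lies on the inner floor, centre 19 mm up, top 6 mm below the rim
- slot_1 (a point): centre of cradle slot 1 (x = -52 mm in the case), on the inner floor; the slot runs along the case's y and takes a probe either way round, centred lengthwise to 6 mm
- slot_2 (a point): centre of cradle slot 2 (x = 0 mm in the case), on the inner floor; the slot runs along the case's y and takes a probe either way round, centred lengthwise to 6 mm
- slot_3 (a point): centre of cradle slot 3 (x = 52 mm in the case), on the inner floor; the slot runs along the case's y and takes a probe either way round, centred lengthwise to 6 mm
- lid_hinge (a point): middle of the lid's hinge line, on the rim at the case's -y end; the hinge line runs along the case's x. Keep the arm clear of the fume hood's canopy behind: beyond x = 0.69 m in the room, from 0.44 m above the bench up
- lid_edge (a point): middle of the lid's free edge, at half its thickness, 224 mm from the hinge; a black lip 60 mm wide stands 9 mm out beyond it
- lid (a joint): angle of the grey lid (flat plate, 10 mm thick, 196 x 224 mm) in rad: 0 is fully shut on the rim, 1.57 upright, stop at 1.85. A stiff hinge: it stays where it is left and takes about 3 N at the free edge to push shut
- timer: white bench timer, 66 x 64 x 18 mm, a bystander; origin at its underside
- tape_roll: green roll of tape, 69 mm across, 18 mm high, a bystander; origin at its underside
- swab_tin: round white tin, 59 mm across, 30 mm high, a bystander; origin at its underside

How it is judged:
By the outcome, as a careful person would: the job done as asked, in the order asked, and still so for the second after the job is handed in, with the robot touching nothing.
Of probe_1, probe_2, probe_3 only 2 to 3 are there at a start; the rules pass over those that are not, and their reading is None.
At some moment in a run one of probe_1, probe_2, probe_3 may be knocked a few centimetres aside while the robot is not near it.
It also fails if it takes over 210 s, if anything falls off the work surface, if the arm or the gripper's body presses on something with over 40 N, if the wrist force passes 120 N, or if a joint passes its speed limit or range.

## Working session

There is one attempt and no reset: what is moved stays moved. The work goes in short steps, Python scripts to look and compute and a tool call to move; the robot and the scene stay as the last step left them, time stands still between calls to the robot, and variables do not carry over. Pictures are saved under pics/ and viewed, about 12 in all and at most 16, crops included, and the job is handed in when it is done.

Besides the shell and the picture viewer there is one more tool, called as name(argument=value, ...) on one line, values as JSON. move_arm: Moves the arm, as the interface text tells. Shifts and turns lie within -1 to 1; 1 stands for 25 cm of shift or 90 degrees of turn. Its arguments: {"type":"object","properties":{"increments":{"type":"array","items":{"type":"array","items":{"type":"array","items":{"type":"number","minimum":-1,"maximum":1}}}},"gripper":{"type":"number"},"squeeze":{"type":"number"}},"required":["increments"]}

```bash
mkdir -p pics; ls
cat > h.py <<'E'
import numpy as np, cv2
from scipy.spatial.transform import Rotation as R
from station import ctrl
def img(n):
    o=ctrl.get_obs(); im=ctrl.get_image(n)
    if 'extrinsics' in im: T=im['extrinsics']
    else:
        W=np.eye(4); W[:3,:3]=R.from_rotvec(o['tool_rot']).as_matrix(); W[:3,3]=o['tool_pos']; T=W@im['tool_from_camera']
    im['T']=np.array(T); return im
def cloud(im):
    h,w=im['depth'].shape; u,v=np.meshgrid(np.arange(w),np.arange(h)); K=im['K']
    xd=(u-K[0][2])/K[0][0]; yd=(v-K[1][2])/K[1][1]; x,y=xd.copy(),yd.copy()
    for _ in range(10):
        s=1+im['k1']*(x*x+y*y); x,y=xd/s,yd/s
    d=im['depth']; P=np.stack([x*d,-y*d,-d],-1)
    W=P@im['T'][:3,:3].T+im['T'][:3,3]; W[d==0]=np.nan; return W
def save(im,n): cv2.imwrite('pics/%s.png'%n,im['pixels'][:,:,::-1])
E
python3 - <<'E'
from h import *
o=ctrl.get_obs(); print({k:np.round(v,3) for k,v in o.items()})
a=img('scene');b=img('top')
np.save('top.npy',cloud(b))
cv2.imwrite('pics/a.png',cv2.resize(np.vstack([a['pixels'],b['pixels']])[:,:,::-1],(400,600)))
save(b,'top');save(a,'scene')
C=cloud(b)
for n in ['probe_1_mid','case','lid','lid_edge','timer','tape_roll','swab_tin']:
  for r in ctrl.trace('top',n):
    m=r['region']; p=C[m]; print(n,round(r['score'],2),r['pixel'],m.sum(),np.round(np.nanmedian(p,0),3),np.round(np.nanmin(p,0),3),np.round(np.nanmax(p,0),3))
E
```

```text
pics
{'t': np.float64(0.0), 'q': array([-1.221,  0.053,  1.614, -0.   ,  1.476, -0.119]), 'dq': array([-0.001, -0.001, -0.001,  0.001, -0.   , -0.001]), 'effort': array([ 0.0000e+00, -3.9368e+01, -3.7018e+01, -0.0000e+00,  7.0000e-03,
        0.0000e+00]), 'tool_pos': array([ 0.282, -0.557,  0.244]), 'tool_rot': array([ 0.859,  1.397, -0.857]), 'contact_force': array([ 0.723, -0.134,  1.025]), 'wrist_torque': array([ 0.038, -0.033, -0.016]), 'opening': np.float64(0.086)}
case 0.92 [163.3, 331.3] 14630 [ 0.55  -0.217  0.012] [ 0.435 -0.722 -0.909] [ 0.939 -0.026  0.271]
case 0.63 [245.8, 328.1] 869 [ 0.371 -0.208  0.016] [ 0.334 -0.245 -0.002] [ 0.406 -0.173  0.023]
case 0.19 [254.2, 282.2] 609 [ 0.369 -0.112  0.018] [ 0.255 -0.147 -0.909] [ 0.404 -0.081  0.022]
lid 0.72 [152.9, 381.5] 5141 [ 0.556 -0.274  0.192] [ 0.462 -0.705 -0.905] [ 0.801 -0.252  0.271]
lid_edge 0.55 [153.1, 383.0] 5066 [ 0.557 -0.274  0.192] [ 0.462 -0.526 -0.532] [ 0.939 -0.252  0.271]
lid_edge 0.41 [144.5, 182.7] 903 [0.599 0.12  0.022] [ 0.581  0.025 -0.003] [0.621 0.225 0.028]
timer 0.93 [247.3, 329.2] 887 [ 0.371 -0.208  0.016] [ 0.332 -0.245  0.003] [ 0.408 -0.171  0.023]
tape_roll 0.94 [242.8, 283.4] 604 [ 0.371 -0.114  0.018] [ 0.336 -0.147 -0.002] [ 0.404 -0.081  0.022]
swab_tin 0.6 [250.3, 250.7] 651 [ 0.363 -0.043  0.03 ] [ 0.228 -0.073 -0.908] [0.391 0.007 0.036]
```

View pics/top.png

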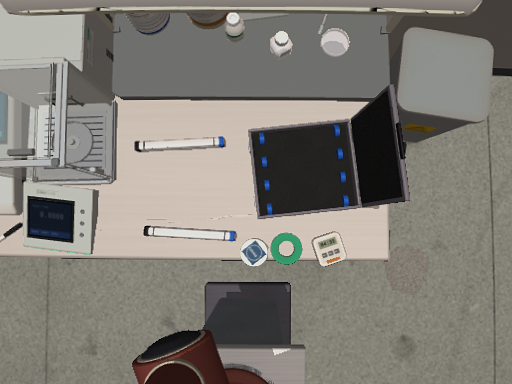

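View pics/scene.png

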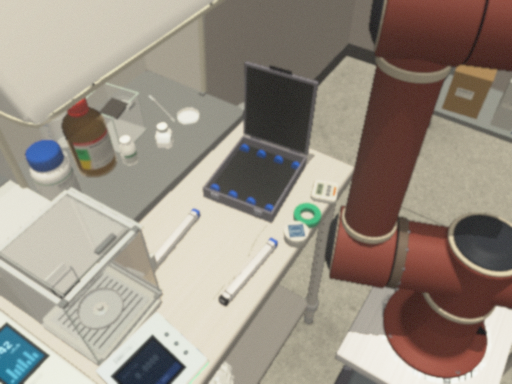

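Two probes: one at pixels (144, 135–225), one at (234, 143–237). The case is at cols 248–358 with its lid open to the right, and the three bystanders lie along the front edge.

```bash
cat >> h.py <<'E'
def fitprobe(im,C,lo,hi,zlo=0.012,zhi=0.035):
    "points in xy box, returns centre, axis angle, ends (black end detection)"
    m=(C[...,0]>lo[0])&(C[...,0]<hi[0])&(C[...,1]>lo[1])&(C[...,1]<hi[1])&(C[...,2]>zlo)&(C[...,2]<zhi)
    n,l,st,_=cv2.connectedComponentsWithStats(m.astype(np.uint8)); k=1+np.argmax(st[1:,4]); m=l==k
    p=C[m][:,:2]; c=p.mean(0); w,V=np.linalg.eigh(np.cov((p-c).T)); a=V[:,1]; t=(p-c)@a
    rgb=im['pixels'][m].astype(float); blue=rgb[:,2]-rgb[:,0]>40
    if np.median(t[blue])>0: a=-a; t=-t   # a points to black cap (+y probe)
    n=np.array([-a[1],a[0]]); s=(p-c)@n
    c=c+a*(np.percentile(t,99.5)+np.percentile(t,.5))/2+n*(np.percentile(s,98)+np.percentile(s,2))/2
    return c,np.degrees(np.arctan2(a[1],a[0])),np.ptp(t),np.percentile(s,98)-np.percentile(s,2),np.median(C[m][:,2])
E
python3 - <<'E'
from h import *
im=img('top');C=cloud(im)
for lo,hi in [((.52,-.02),(.68,.3)),((.35,-.02),(.5,.3))]:
    print(fitprobe(im,C,lo,hi))
b=(C[...,2]>-.01)&(C[...,2]<.01)&(C[...,0]>.36)&(C[...,0]<.68)&(C[...,1]>0)&(C[...,1]<.25); print('bench z',np.nanmedian(C[b][:,2]))
# combs: blue px in case
px=im['pixels'].astype(int)
m=(px[...,2]-px[...,0]>60)&(C[...,1]<-.03)&(C[...,1]>-.3)&(C[...,0]>.42)
n,l,st,ce=cv2.connectedComponentsWithStats(m.astype(np.uint8))
for k in range(1,n):
    if st[k,4]>8: print('comb',st[k,4],ce[k].round(),np.nanmedian(C[l==k],0).round(4))
# rim
r=(C[...,2]>.028)&(C[...,2]<.046)&(C[...,1]<-.0)&(C[...,1]>-.3)&(C[...,0]>.42)&(C[...,0]<.72)
p=C[r]; rect=cv2.minAreaRect(p[:,:2].astype(np.float32)); print('rim',r.sum(),rect,cv2.boxPoints(rect))
# lid plane
r=(C[...,2]>.07)&(C[...,2]<.3)&(C[...,1]<-.15)&(C[...,1]>-.4)&(C[...,0]>.42)&(C[...,0]<.72)
p=C[r]; c=p.mean(0); w,V=np.linalg.eigh(np.cov((p-c).T)); print('lid',r.sum(),c,V[:,0],w, p[np.argmax(p[:,2])], p[p[:,2]>.24].mean(0))
tc=ctrl.get_image('wrist'); print(np.round(tc['tool_from_camera'],3))
E
```

```text
(array([0.59933889, 0.12525575]), np.float64(93.92464306553035), np.float64(0.20070974782305046), np.float64(0.019828751748223718), np.float64(0.021987576753773885))
(array([0.40169679, 0.09732307]), np.float64(87.23914111824925), np.float64(0.19794348566716574), np.float64(0.020700034957002802), np.float64(0.022092308838533303))
bench z 0.00027695824723000806
comb 59 [336. 130.] [ 0.631  -0.225   0.0237]
comb 52 [261. 138.] [ 0.6113 -0.0578  0.0241]
comb 51 [340. 153.] [ 0.5794 -0.2319  0.0245]
comb 47 [264. 161.] [ 0.5598 -0.0648  0.0244]
comb 50 [343. 176.] [ 0.5274 -0.2374  0.0244]
comb 49 [266. 184.] [ 0.5095 -0.0696  0.0242]
comb 59 [345. 200.] [ 0.4759 -0.2427  0.0236]
comb 55 [269. 208.] [ 0.4573 -0.0765  0.0248]
rim 2530 ((0.577681303024292, -0.14996394515037537), (0.299967497587204, 0.28455808758735657), 89.9825210571289) [[ 4.3535653e-01 -2.9990429e-01]
 [ 7.1991456e-01 -2.9999107e-01]
 [ 7.2000611e-01 -2.3603439e-05]
 [ 4.3544805e-01  6.3180923e-05]]
lid 4756 [ 0.55685307 -0.27491551  0.1901151 ] [ 0.11630518 -0.98895926 -0.0918297 ] [3.90193843e-06 3.10650728e-03 3.45574010e-03] [ 0.54453127 -0.28680154  0.27100217] [ 0.55796783 -0.28209273  0.25585217]
[[-0.     0.303 -0.953 -0.128]
 [ 0.     0.953  0.303  0.078]
 [ 1.     0.    -0.     0.001]
 [ 0.     0.     0.     1.   ]]
```

```bash
cat >> h.py <<'E'
def plan(pos,zdir=None):
    "zdir: wanted tool-z heading in deg (mod 180)"
    o=ctrl.get_obs(); M=R.from_rotvec(o['tool_rot']).as_matrix(); p=o['tool_pos']
    turn=0
    if zdir is not None:
        z=np.degrees(np.arctan2(M[1,2],M[0,2])); e=(zdir-z+90)%180-90
        turn=-e  # tool x down: + turn about x = clockwise seen from above
        M=R.from_euler('z',e,degrees=True).as_matrix()@M
    s=M.T@(np.array(pos)-p)/.25
    print('t %.1f'%o['t'],'p',p.round(4),'turn units %.4f'%(turn/90),'then shift',s.round(4),'tool x',M[:,0].round(3),'z',M[:,2].round(3),'j6 %.2f'%o['q'][5])
E
python3 - <<'E'
from h import *
plan((.4017,.0973,.12),-2.76)
E
```

```text
t 0.6 p [ 0.2824 -0.5575  0.2453] turn units -0.6709 then shift [0.5011 2.6394 0.3507] tool x [-0. -0. -1.] z [ 0.999 -0.048 -0.   ] j6 -0.12
```

move_arm(increments=[[[0, 0, 0, -0.0745], [0, 0, 0, -0.0745], [0, 0, 0, -0.0745], [0, 0, 0, -0.0745], [0, 0, 0, -0.0745], [0, 0, 0, -0.0745], [0, 0, 0, -0.0745], [0, 0, 0, -0.0745], [0, 0, 0, -0.0745]]], gripper=0, squeeze=80)

```text
t: 1.3
tool_pos: [0.2824, -0.5576, 0.2454]
tool_rot: [0.034, 1.571, -0.034]
contact_force: [0.4, 0.9, 0.5]
opening: 0.0852
```

move_arm(increments=[[[0, 0.132, 0.0175, 0], [0, 0.132, 0.0175, 0], [0, 0.132, 0.0175, 0], [0, 0.132, 0.0175, 0], [0, 0.132, 0.0175, 0], [0, 0.132, 0.0175, 0], [0, 0.132, 0.0175, 0], [0, 0.132, 0.0175, 0], [0, 0.132, 0.0175, 0], [0, 0.132, 0.0175, 0], [0, 0.132, 0.0175, 0], [0, 0.132, 0.0175, 0], [0, 0.132, 0.0175, 0], [0, 0.132, 0.0175, 0], [0, 0.132, 0.0175, 0], [0, 0.132, 0.0175, 0], [0, 0.132, 0.0175, 0], [0, 0.132, 0.0175, 0], [0, 0.132, 0.0175, 0], [0, 0.132, 0.0175, 0]]])

```text
t: 2.97
tool_pos: [0.4019, 0.0992, 0.2457]
tool_rot: [0.038, 1.569, -0.038]
contact_force: [1.4, -0.1, -0.4]
opening: 0.0852
```

Run:
```python
from h import *
im=img('wrist');C=cloud(im);save(im,'w1')
print(ctrl.get_obs()['tool_pos'])
try: print(fitprobe(im,C,(.33,-.05),(.48,.28)))
except Exception as e: print(e)
plan((.4017,.0973,.05),-2.76)
```

```text
[0.40215118 0.10374104 0.24566982]
(array([0.40062822, 0.09766347]), np.float64(86.93605345222585), np.float64(0.19936296959648492), np.float64(0.020405745253611093), np.float64(0.021212480017424373))
t 3.0 p [0.4022 0.1037 0.2457] turn units 0.0032 then shift [ 0.7825 -0.0295 -0.0014] tool x [ 0.001  0.005 -1.   ] z [ 0.999 -0.048  0.001] j6 0.11
```

View pics/w1.png

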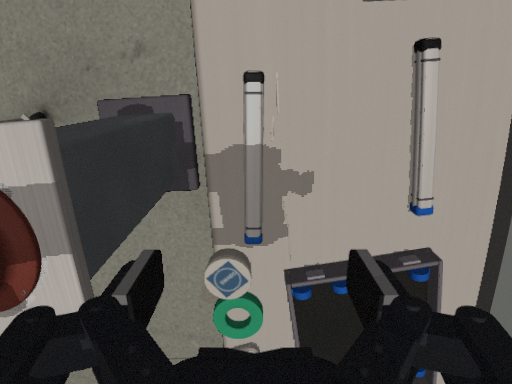

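The wrist view shows the near probe under the jaws (cols 244–264, rows 72–244), black cap up (+y) and blue down. The fit agrees with the top view. Descending for the centre trial lift.

move_arm(increments=[[[0.1, -0.012, -0.002, 0.003], [0.1, -0.012, -0.002, 0], [0.1, 0, 0, 0], [0.1, 0, 0, 0], [0.1, 0, 0, 0], [0.1, 0, 0, 0], [0.1, 0, 0, 0], [0.1, 0, 0, 0], [0.07, 0, 0, 0], [0.04, 0, 0, 0], [0, 0, 0, 0], [0, 0, 0, 0], [0, 0, 0, 0]]])

```text
t: 4.1
tool_pos: [0.4019, 0.0915, 0.0192]
tool_rot: [0.042, 1.568, -0.042]
contact_force: [0.3, -0.2, 0.1]
opening: 0.0855
```

move_arm(increments=[[[0, 0, 0, 0], [0, 0, 0, 0], [0, 0, 0, 0], [0, 0, 0, 0], [0, 0, 0, 0], [0, 0, 0, 0], [0, 0, 0, 0], [0, 0, 0, 0], [0, 0, 0, 0], [0, 0, 0, 0]]], gripper=1, squeeze=80)

```text
t: 4.93
tool_pos: [0.4009, 0.0915, 0.0184]
tool_rot: [0.042, 1.57, -0.042]
contact_force: [-2.2, 0.1, 6.8]
opening: 0.0187
```

Run:
```python
from h import *
o=ctrl.get_obs(); print({k:np.round(o[k],3) for k in ['t','tool_pos','tool_rot','contact_force','wrist_torque','opening']})
```

```text
{'t': np.float64(4.933), 'tool_pos': array([0.401, 0.091, 0.018]), 'tool_rot': array([ 0.042,  1.57 , -0.042]), 'contact_force': array([-2.184,  0.121,  6.757]), 'wrist_torque': array([-0.054,  0.383,  0.122]), 'opening': np.float64(0.019)}
```

Run:
```python
from h import *
im=img('wrist');C=cloud(im)
cv2.imwrite('pics/w2.png',cv2.resize(im['pixels'][130:384,120:400,::-1],None,fx=2,fy=2))
# cloud points near the fingers (x across, z)
m=(abs(C[...,1]-.091)<.02)&(abs(C[...,0]-.401)<.06)&(C[...,2]<.06)
p=C[m]; 
for x in np.arange(.345,.46,.006):
    q=p[abs(p[:,0]-x)<.003]
    if len(q): print(round(x,3),len(q),np.percentile(q[:,2],[1,50,99]).round(4), q[:,1].min().round(3))
```

```text
0.345 484 [-0.0055 -0.0017  0.0002] 0.071
0.351 762 [-0.0018 -0.0006  0.0006] 0.071
0.357 897 [-0.0018 -0.0005  0.0596] 0.071
0.363 1163 [-0.0018 -0.0002  0.0599] 0.071
0.369 1448 [-0.0017  0.0484  0.06  ] 0.073
0.375 1204 [-0.0016  0.0501  0.0598] 0.082
0.381 1033 [-0.0017  0.023   0.0593] 0.093
0.387 1216 [-0.0017  0.0357  0.0596] 0.084
0.393 1609 [0.011  0.0246 0.0586] 0.071
0.399 1042 [0.0204 0.0216 0.0229] 0.071
0.405 1043 [0.0203 0.0216 0.0228] 0.071
0.411 1440 [0.0098 0.0272 0.0582] 0.071
0.417 1275 [-0.0015  0.0336  0.0596] 0.093
0.423 1200 [-0.0019  0.0242  0.0597] 0.09
0.429 1336 [-0.0018  0.0484  0.0598] 0.074
0.435 1501 [-0.0018  0.0002  0.0599] 0.071
0.441 1261 [-0.0018 -0.0002  0.0599] 0.071
0.447 914 [-0.0019 -0.0006  0.0597] 0.071
0.453 815 [-0.0021 -0.0007  0.0008] 0.071
0.459 668 [-0.0021 -0.0006  0.0008] 0.071
```

View pics/w2.png

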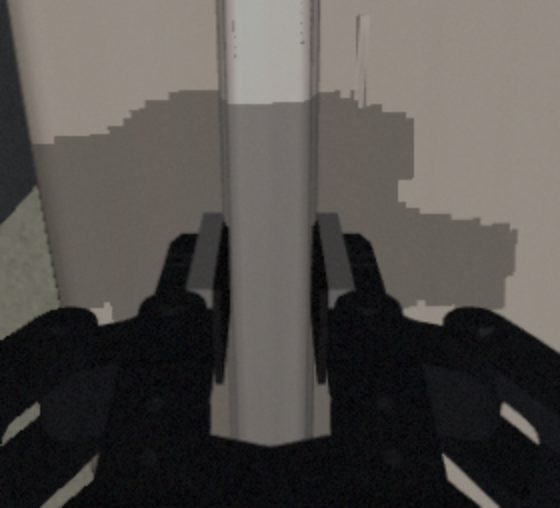

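move_arm(increments=[[[0, 0, 0, 0], [0, 0, 0, 0], [0, 0, 0, 0], [0, 0, 0, 0]]], gripper=0.55)

```text
t: 5.32
tool_pos: [0.4005, 0.0914, 0.0176]
tool_rot: [0.042, 1.571, -0.042]
contact_force: [-0.1, -0.5, -0.2]
opening: 0.0386
```

move_arm(increments=[[[0.008, 0.01, 0, 0], [0.008, 0.01, 0, 0], [0, 0, 0, 0], [0, 0, 0, 0]]])

```text
t: 5.65
tool_pos: [0.4007, 0.0966, 0.0135]
tool_rot: [0.042, 1.571, -0.042]
contact_force: [0.4, 0.6, -0.5]
opening: 0.0384
```

Run:
```python
from h import *
o=ctrl.get_obs(); print({k:np.round(o[k],4) for k in ['t','tool_pos','tool_rot','contact_force','wrist_torque','opening']})
im=img('wrist');C=cloud(im)
m=(abs(C[...,0]-.401)<.035)&(C[...,1]>.085)&(C[...,1]<.115)&(C[...,2]<.06)
p=C[m]
for y in np.arange(.097,.115,.002):
  for x0,x1 in ((.366,.388),(.414,.436)):
    q=p[(abs(p[:,1]-y)<.001)&(p[:,0]>x0)&(p[:,0]<x1)]
    print(round(y,3),x0,len(q),np.sort(q[:,2])[[0,len(q)//4,len(q)//2,3*len(q)//4,-1]].round(4) if len(q) else '')
```

```text
{'t': np.float64(5.65), 'tool_pos': array([0.4007, 0.0966, 0.0135]), 'tool_rot': array([ 0.0416,  1.5711, -0.0417]), 'contact_force': array([ 0.3906,  0.5786, -0.5035]), 'wrist_torque': array([-0.0075,  0.0084, -0.005 ]), 'opening': np.float64(0.0384)}
0.097 0.366 147 [-0.002  -0.      0.0244  0.038   0.0555]
0.097 0.414 164 [-0.0018 -0.0004  0.0168  0.0378  0.0549]
0.099 0.366 160 [-0.002   0.0001  0.0265  0.0395  0.0552]
0.099 0.414 206 [-0.002  -0.0005  0.0068  0.0372  0.0552]
0.101 0.366 212 [-0.0019 -0.0003  0.0232  0.0398  0.0554]
0.101 0.414 561 [-0.0019  0.0108  0.0204  0.0297  0.0551]
0.103 0.366 255 [-0.0019 -0.0006  0.0189  0.0403  0.0552]
0.103 0.414 300 [-0.0024 -0.0004  0.0127  0.0333  0.0537]
0.105 0.366 767 [-0.002   0.0137  0.0258  0.0432  0.0557]
0.105 0.414 654 [-0.0022  0.0004  0.0203  0.032   0.0562]
0.107 0.366 358 [-0.0022 -0.0006  0.008   0.0323  0.0516]
0.107 0.414 1495 [-0.0023  0.0331  0.048   0.0538  0.06  ]
0.109 0.366 1593 [-0.002   0.0215  0.0442  0.0524  0.0599]
0.109 0.414 266 [-0.0022 -0.0008 -0.0002  0.0446  0.0528]
0.111 0.366 458 [-0.0023 -0.0004  0.045   0.0482  0.0599]
0.111 0.414 174 [-0.0021 -0.0011 -0.0007 -0.0003  0.0008]
0.113 0.366 169 [-0.0022 -0.0011 -0.0005 -0.0002  0.048 ]
0.113 0.414 167 [-0.0024 -0.001  -0.0006 -0.0004  0.0011]
```

move_arm(increments=[[[0, 0, 0, 0], [0, 0, 0, 0], [0, 0, 0, 0], [0, 0, 0, 0], [0, 0, 0, 0], [0, 0, 0, 0]]], gripper=1, squeeze=60)

```text
t: 6.2
tool_pos: [0.4012, 0.0965, 0.0144]
tool_rot: [0.042, 1.57, -0.042]
contact_force: [-1.8, 0.1, 6.4]
opening: 0.0199
```

move_arm(increments=[[[0, 0, 0, 0], [0, 0, 0, 0], [0, 0, 0, 0], [0, 0, 0, 0]]], gripper=0.65)

```text
t: 6.53
tool_pos: [0.4008, 0.0964, 0.0136]
tool_rot: [0.042, 1.571, -0.042]
contact_force: [-1.0, -0.2, -0.6]
opening: 0.0299
```

move_arm(increments=[[[0.008, 0, 0, 0], [0.004, 0, 0, 0], [0, 0, 0, 0], [0, 0, 0, 0]]])

```text
t: 6.87
tool_pos: [0.4011, 0.0964, 0.0134]
tool_rot: [0.041, 1.574, -0.042]
contact_force: [-12.5, -1.5, 25.3]
opening: 0.0298
```

move_arm(increments=[[[0, 0, 0, 0], [0, 0, 0, 0], [0, 0, 0, 0], [0, 0, 0, 0], [0, 0, 0, 0], [0, 0, 0, 0]]], gripper=1, squeeze=60)

```text
t: 7.37
tool_pos: [0.4032, 0.0965, 0.0142]
tool_rot: [0.041, 1.568, -0.042]
contact_force: [-6.9, -0.7, 22.1]
opening: 0.0201
```

move_arm(increments=[[[-0.012, 0, 0, 0], [-0.01, 0, 0, 0], [-0.01, 0, 0, 0], [-0.01, 0, 0, 0], [-0.01, 0, 0, 0], [-0.01, 0, 0, 0], [0, 0, 0, 0], [0, 0, 0, 0], [0, 0, 0, 0]]])

```text
t: 8.12
tool_pos: [0.4008, 0.0964, 0.0261]
tool_rot: [0.042, 1.571, -0.042]
contact_force: [-0.5, -1.3, -4.5]
opening: 0.0199
```

```bash
cat >> h.py <<'E'
def st():
    o=ctrl.get_obs(); M=R.from_rotvec(o['tool_rot']).as_matrix()
    print('t %.2f'%o['t'],'p',np.round(o['tool_pos'],4),'zdir %.1f'%np.degrees(np.arctan2(M[1,2],M[0,2])),'F',np.round(o['contact_force'],2),'Tq',np.round(o['wrist_torque'],3),'op %.4f'%o['opening'],'q6 %.2f'%o['q'][5])
    return o
def tilt(im,C,c,ang,z0=.0,off=.011):
    "fit top line of the probe: slope along its axis (deg, + = black end up)"
    a=np.array([np.cos(np.radians(ang)),np.sin(np.radians(ang))]); n=np.array([-a[1],a[0]])
    d=C[...,:2]-np.array(c)[:2]; t=d@a; s=d@n
    m=(abs(s)<.007)&(abs(t)<.11)&(C[...,2]>z0+.008)&(C[...,2]<z0+.09)&np.isfinite(t)
    p=np.c_[t[m],C[m][:,2]]
    k=np.polyfit(p[:,0],p[:,1],1)
    for _ in range(5):
        r=abs(p[:,1]-np.polyval(k,p[:,0])); q=p[r<max(.0015,np.percentile(r,70)*1.5)]; k=np.polyfit(q[:,0],q[:,1],1)
    print('tilt %.2f deg top z at c %.4f n %d t-range %s'%(np.degrees(np.arctan(k[0])),k[1],len(q),np.percentile(q[:,0],[1,99]).round(3)))
E
python3 - <<'E'
from h import *
st(); im=img('wrist');C=cloud(im)
cv2.imwrite('pics/w3.png',im['pixels'][:,:,::-1])
tilt(im,C,(.401,.0976),87.1)
im=img('scene');tilt(im,cloud(im),(.401,.0976),87.1); save(im,'s3'); st()
E
```

```text
t 8.12 p [0.4008 0.0964 0.0261] zdir -3.1 F [-0.52 -1.29 -4.52] Tq [-0.285  0.038  0.014] op 0.0199 q6 0.11
tilt -1.77 deg top z at c 0.0334 n 11114 t-range [-0.04   0.097]
tilt -1.77 deg top z at c 0.0345 n 324 t-range [-0.098  0.098]
t 8.22 p [0.4008 0.0964 0.0261] zdir -3.1 F [ 0.96  0.83 -5.18] Tq [-0.269 -0.037 -0.025] op 0.0198 q6 0.11
```

Trial lift at the centre shows the black (+y) end is heavy: about 5 N and 0.28 N·m, so the balance point is about 55 mm towards +y. Regripping there.

move_arm(increments=[[[0.012, 0, 0, 0], [0.012, 0, 0, 0], [0.012, 0, 0, 0], [0, 0, 0, 0], [0, 0, 0, 0]]])

```text
t: 8.63
tool_pos: [0.4006, 0.0964, 0.017]
tool_rot: [0.042, 1.571, -0.042]
contact_force: [0.6, 0.3, -5.6]
opening: 0.0196
```

move_arm(increments=[[[0, 0, 0, 0], [0, 0, 0, 0], [0, 0, 0, 0], [0, 0, 0, 0], [0, 0.05, 0, 0], [0, 0.06, 0, 0], [0, 0.06, 0, 0], [0, 0.05, 0, 0], [0, 0, 0, 0], [0, 0, 0, 0], [0, 0, 0, 0]]], gripper=0.55)

```text
t: 9.55
tool_pos: [0.404, 0.1511, 0.0175]
tool_rot: [0.042, 1.57, -0.042]
contact_force: [0.2, 0.0, 1.0]
opening: 0.0385
```

move_arm(increments=[[[0, 0, 0, 0], [0, 0, 0, 0], [0, 0, 0, 0], [0, 0, 0, 0], [0, 0, 0, 0], [0, 0, 0, 0]]], gripper=1, squeeze=60)

```text
t: 10.05
tool_pos: [0.4039, 0.1509, 0.0175]
tool_rot: [0.041, 1.571, -0.043]
contact_force: [-2.7, -3.1, 4.8]
opening: 0.0196
```

move_arm(increments=[[[-0.01, 0, 0, 0], [-0.01, 0, 0, 0], [-0.01, 0, 0, 0], [-0.01, 0, 0, 0], [0, 0, 0, 0], [0, 0, 0, 0], [0, 0, 0, 0]]])

```text
t: 10.63
tool_pos: [0.4037, 0.1514, 0.0272]
tool_rot: [0.042, 1.571, -0.042]
contact_force: [-0.1, 0.6, -4.8]
opening: 0.0193
```

Run:
```python
from h import *
st(); im=img('wrist');C=cloud(im)
tilt(im,C,(.401,.0976),87.1);st()
im=img('scene');tilt(im,cloud(im),(.401,.0976),87.1); st()
```

```text
t 10.63 p [0.4037 0.1514 0.0272] zdir -3.1 F [-0.14  0.65 -4.84] Tq [0.011 0.    0.048] op 0.0193 q6 0.24
tilt 0.15 deg top z at c 0.0310 n 5525 t-range [0.01  0.098]
t 10.68 p [0.4037 0.1514 0.0271] zdir -3.1 F [ 0.48  0.47 -5.64] Tq [ 0.033 -0.05   0.033] op 0.0195 q6 0.24
tilt 0.26 deg top z at c 0.0324 n 270 t-range [-0.073  0.098]
t 10.73 p [0.4037 0.1514 0.0271] zdir -3.1 F [ 0.02  0.33 -5.67] Tq [-0.021  0.041  0.019] op 0.0196 q6 0.24
```

move_arm(increments=[[[-0.05, 0, 0, 0], [-0.08, 0, 0, 0], [-0.08, 0, 0, 0], [-0.08, 0, 0, 0], [-0.05, 0, 0, 0], [0, 0, 0, -0.02], [0, 0, 0, -0.03], [0, 0, 0, -0.03], [0, 0, 0, -0.025], [0, 0, 0, 0], [0, 0, 0, 0]]])

```text
t: 11.65
tool_pos: [0.4036, 0.1514, 0.112]
tool_rot: [-0.087, 1.57, 0.087]
contact_force: [-0.6, 0.0, -5.6]
opening: 0.0198
```

Run:
```python
from h import *
st(); im=img('wrist');C=cloud(im); save(im,'w4')
print(fitprobe(im,C,(.35,.0),(.48,.3),.09,.13))
plan((.538,-.0972,.11),6.3)
```

```text
t 11.65 p [0.4036 0.1514 0.112 ] zdir 6.3 F [-0.55  0.02 -5.64] Tq [-0.024  0.021 -0.037] op 0.0198 q6 0.08
(array([0.40452831, 0.1513599 ]), np.float64(96.67961138324952), np.float64(0.09952982581071546), np.float64(0.03999682092484029), np.float64(0.11581837078350843))
t 11.7 p [0.4037 0.1513 0.1121] turn units 0.0003 then shift [ 0.0081 -1.0471  0.425 ] tool x [-0. -0. -1.] z [ 0.994  0.11  -0.   ] j6 0.08
  return _methods._mean(a, axis=axis, dtype=dtype,
  ret = ret.dtype.type(ret / rcount)
```

move_arm(increments=[[[0, -0.04, 0.016, 0], [0, -0.04, 0.016, 0], [0, -0.08, 0.0325, 0], [0, -0.08, 0.0325, 0], [0, -0.08, 0.0325, 0], [0, -0.08, 0.0325, 0], [0, -0.08, 0.0325, 0], [0, -0.08, 0.0325, 0], [0, -0.08, 0.0325, 0], [0, -0.08, 0.0325, 0], [0, -0.08, 0.0325, 0], [0, -0.08, 0.0325, 0], [0, -0.08, 0.0325, 0], [0, -0.0435, 0.0177, 0], [0, -0.0435, 0.0177, 0], [0, 0, 0, 0], [0, 0, 0, 0], [0, 0, 0, 0]]])

```text
t: 13.2
tool_pos: [0.538, -0.0964, 0.1119]
tool_rot: [-0.087, 1.57, 0.088]
contact_force: [-0.0, 1.2, -5.7]
opening: 0.0197
```

Run:
```python
from h import *
st(); im=img('top');C=cloud(im); save(im,'t5')
cv2.imwrite('pics/t5.png',cv2.resize(im['pixels'][80:280,110:430,::-1],None,fx=2,fy=2,interpolation=cv2.INTER_CUBIC))
im=img('wrist'); save(im,'w5'); plan((.538,-.0972,.06),6.3)
C=cloud(im); px=im['pixels'].astype(int)
m=(px[...,2]-px[...,0]>60)&(C[...,2]<.04)&(C[...,0]>.42)
n,l,s,ce=cv2.connectedComponentsWithStats(m.astype(np.uint8))
for k in range(1,n):
    if s[k,4]>40: print('blue',s[k,4],ce[k].round(),np.nanmedian(C[l==k],0).round(4))
tilt(im,C,(.5440,-.1507),96.4,.08)
```

```text
t 13.20 p [ 0.538  -0.0964  0.1119] zdir 6.4 F [-0.01  1.18 -5.67] Tq [0.028 0.026 0.066] op 0.0197 q6 -0.43
t 13.3 p [ 0.538  -0.0961  0.112 ] turn units 0.0015 then shift [ 0.2082 -0.0043 -0.0005] tool x [-0.001  0.    -1.   ] z [ 0.994  0.11  -0.001] j6 -0.43
blue 702 [375.  26.] [0.6008 0.0289 0.021 ]
blue 626 [145. 164.] [ 0.4594 -0.0769  0.0225]
blue 582 [216. 163.] [ 0.5091 -0.0707  0.0232]
blue 563 [290. 163.] [ 0.5597 -0.065   0.0235]
blue 644 [361. 163.] [ 0.6092 -0.0596  0.0224]
blue 77 [229. 343.] [ 0.5314 -0.2341  0.0136]
blue 77 [281. 343.] [ 0.5768 -0.2288  0.0133]
tilt 0.22 deg top z at c 0.1157 n 5512 t-range [0.011 0.099]
```

View pics/w5.png

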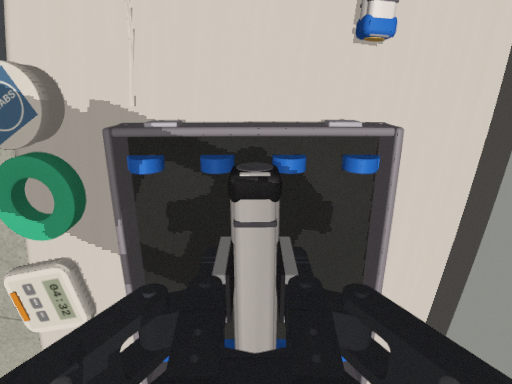

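move_arm(increments=[[[0.05, -0.004, 0, 0], [0.06, 0, 0, 0], [0.06, 0, 0, 0], [0.05, 0, 0, 0], [0.04, 0, 0, 0], [0.03, 0, 0, 0], [0.02, 0, 0, 0], [0.015, 0, 0, 0], [0.01, 0, 0, 0], [0, 0, 0, 0], [0, 0, 0, 0]]])

```text
t: 14.22
tool_pos: [0.5391, -0.0981, 0.029]
tool_rot: [-0.088, 1.568, 0.087]
contact_force: [-0.1, 0.1, -5.4]
opening: 0.0194
```

Run:
```python
from h import *
st(); im=img('wrist'); C=cloud(im); tilt(im,C,(.5440,-.1507),96.4,.015)
im=img('top'); C=cloud(im); tilt(im,C,(.5440,-.1507),96.4,.015)
```

```text
t 14.22 p [ 0.5391 -0.0981  0.029 ] zdir 6.4 F [-0.09  0.07 -5.4 ] Tq [-0.052 -0.025  0.   ] op 0.0194 q6 -0.43
tilt 0.69 deg top z at c 0.0323 n 6152 t-range [0.009 0.11 ]
tilt 0.35 deg top z at c 0.0339 n 197 t-range [-0.108  0.109]
```

move_arm(increments=[[[0.006, 0, 0, 0], [0.005, 0, 0, 0], [0, 0, 0, 0], [0, 0, 0, 0]]])

```text
t: 14.65
tool_pos: [0.5386, -0.0979, 0.0257]
tool_rot: [-0.087, 1.569, 0.088]
contact_force: [-0.5, -0.9, -5.2]
opening: 0.0198
```

move_arm(increments=[[[0, 0, 0, 0], [0, 0, 0, 0], [0, 0, 0, 0], [0, 0, 0, 0], [0, 0, 0, 0]]], gripper=0.55)

```text
t: 15.07
tool_pos: [0.5393, -0.0981, 0.0265]
tool_rot: [-0.088, 1.568, 0.087]
contact_force: [0.0, 0.0, -0.2]
opening: 0.0384
```

move_arm(increments=[[[-0.04, 0, 0, 0], [-0.08, 0, 0, 0], [-0.08, 0, 0, 0], [-0.08, 0, 0, 0], [-0.08, 0, 0, 0], [-0.08, 0, 0, 0], [0, 0, 0, 0], [0, 0, 0, 0]]])

```text
t: 15.73
tool_pos: [0.5398, -0.0983, 0.138]
tool_rot: [-0.089, 1.565, 0.086]
contact_force: [0.4, -0.0, -0.7]
opening: 0.0382
```

Run:
```python
from h import *
st(); im=img('wrist'); C=cloud(im); save(im,'w6'); tilt(im,C,(.5440,-.1507),96.4,.015)
im=img('top'); C=cloud(im); tilt(im,C,(.5440,-.1507),96.4,.015)
m=(C[...,2]>.026)&(C[...,2]<.034)
print(fitprobe(im,C,(.49,-.262),(.59,-.035),.0265,.033))
print(fitprobe(im,C,(.52,-.02),(.68,.3)))
```

```text
t 15.73 p [ 0.5398 -0.0983  0.138 ] zdir 6.4 F [ 0.42 -0.01 -0.71] Tq [-0.008  0.036  0.019] op 0.0382 q6 -0.43
tilt -0.03 deg top z at c 0.0296 n 3541 t-range [-0.097  0.096]
tilt -0.11 deg top z at c 0.0300 n 211 t-range [-0.107  0.099]
(array([ 0.55451282, -0.22972728]), np.float64(104.89013685445059), np.float64(0.043214739429930454), np.float64(0.019431048202421187), np.float64(0.030277294300365742))
(array([0.59931257, 0.1254008 ]), np.float64(93.94360776690375), np.float64(0.2004749966344605), np.float64(0.019844271044445975), np.float64(0.022069133754441528))
```

View pics/w6.png

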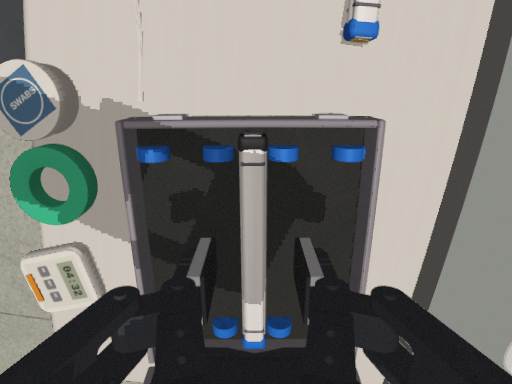

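Probe 1 lies flat and home in slot 2 (cols 240–268, seated between the blue comb teeth, top 0.030 m). The far probe has not moved; on to it.

Run:
```python
from h import *
plan((.5993,.1254,.138),3.9)
```

```text
t 15.8 p [ 0.538  -0.0977  0.135 ] turn units 0.0276 then shift [-0.0119  0.8739  0.3052] tool x [-0.001  0.    -1.   ] z [ 0.998  0.068 -0.001] j6 -0.43
```

move_arm(increments=[[[0, 0, 0, 0.0276], [0, 0.05, 0.0172, 0], [0, 0.1, 0.035, 0], [0, 0.11, 0.0385, 0], [0, 0.11, 0.0385, 0], [0, 0.11, 0.0385, 0], [0, 0.11, 0.0385, 0], [0, 0.1, 0.035, 0], [0, 0.1, 0.035, 0], [0, 0.0839, 0.029, 0], [0, 0, 0, 0], [0, 0, 0, 0], [0, 0, 0, 0]]])

```text
t: 16.92
tool_pos: [0.5991, 0.1253, 0.1346]
tool_rot: [-0.054, 1.572, 0.054]
contact_force: [0.9, -0.5, 0.4]
opening: 0.0386
```

Run:
```python
from h import *
im=img('wrist'); C=cloud(im); print(fitprobe(im,C,(.52,-.02),(.68,.3)))
plan((.5993,.1254,.0175),3.9)
```

```text
(array([0.59917783, 0.1249095 ]), np.float64(93.41243828290867), np.float64(0.19909086750985194), np.float64(0.020150833834957457), np.float64(0.021272606388389542))
t 17.0 p [0.5992 0.1248 0.1349] turn units -0.0000 then shift [0.4695 0.0023 0.0012] tool x [-0.002 -0.    -1.   ] z [ 0.998  0.068 -0.002] j6 0.02
```

move_arm(increments=[[[0.08, 0, 0, 0], [0.1, 0, 0, 0], [0.1, 0, 0, 0], [0.08, 0, 0, 0], [0.05, 0, 0, 0], [0.035, 0, 0, 0], [0.023, 0, 0, 0], [0, 0, 0, 0], [0, 0, 0, 0]]])

```text
t: 17.72
tool_pos: [0.6006, 0.1251, 0.0196]
tool_rot: [-0.053, 1.569, 0.053]
contact_force: [0.1, -0.0, 0.6]
opening: 0.0379
```

move_arm(increments=[[[0, 0, 0, 0], [0, 0, 0, 0], [0, 0, 0, 0], [0, 0, 0, 0], [0, 0, 0, 0], [0, 0, 0, 0]]], gripper=1, squeeze=60)

```text
t: 18.22
tool_pos: [0.6008, 0.1253, 0.0205]
tool_rot: [-0.053, 1.568, 0.053]
contact_force: [-2.3, -0.7, 7.1]
opening: 0.0196
```

move_arm(increments=[[[-0.01, 0, 0, 0], [-0.01, 0, 0, 0], [-0.01, 0, 0, 0], [0, 0, 0, 0], [0, 0, 0, 0], [0, 0, 0, 0]]])

```text
t: 18.72
tool_pos: [0.5993, 0.1252, 0.0256]
tool_rot: [-0.053, 1.571, 0.054]
contact_force: [0.2, -0.4, -5.6]
opening: 0.0193
```

Run:
```python
from h import *
st(); im=img('wrist'); C=cloud(im); tilt(im,C,(.5992,.1252),93.7); st()
im=img('top'); C=cloud(im); tilt(im,C,(.5992,.1252),93.7); st()
```

```text
t 18.72 p [0.5993 0.1252 0.0256] zdir 3.9 F [ 0.2  -0.39 -5.6 ] Tq [ 0.321 -0.    -0.015] op 0.0193 q6 0.02
tilt 1.89 deg top z at c 0.0265 n 10424 t-range [-0.047  0.096]
t 18.77 p [0.5993 0.1252 0.0256] zdir 3.9 F [-0.01 -0.09 -5.23] Tq [0.27  0.03  0.014] op 0.0193 q6 0.02
tilt 1.87 deg top z at c 0.0275 n 343 t-range [-0.099  0.099]
t 18.82 p [0.5995 0.1252 0.0257] zdir 3.9 F [-0.25 -0.72 -4.1 ] Tq [ 0.245  0.083 -0.023] op 0.0195 q6 0.02
```

Probe 2 is heavy at the blue (−y) end: T = +0.28 N·m, F ≈ 5 N, so about 55 mm. Regripping there.

move_arm(increments=[[[0.012, 0, 0, 0], [0.014, 0, 0, 0], [0, 0, 0, 0], [0, 0, 0, 0]]])

```text
t: 19.15
tool_pos: [0.6004, 0.1254, 0.0205]
tool_rot: [-0.053, 1.569, 0.054]
contact_force: [-1.5, 0.2, 0.4]
opening: 0.0193
```

move_arm(increments=[[[0, 0, 0, 0], [0, 0, 0, 0], [0, 0, 0, 0], [0, 0, 0, 0], [0, -0.05, 0, 0], [0, -0.06, 0, 0], [0, -0.06, 0, 0], [0, -0.05, 0, 0], [0, 0, 0, 0], [0, 0, 0, 0]]], gripper=0.55)

```text
t: 19.98
tool_pos: [0.6038, 0.069, 0.0198]
tool_rot: [-0.051, 1.57, 0.052]
contact_force: [-0.2, 0.1, 0.7]
opening: 0.0381
```

move_arm(increments=[[[0, 0, 0, 0], [0, 0, 0, 0], [0, 0, 0, 0], [0, 0, 0, 0], [0, 0, 0, 0], [0, 0, 0, 0]]], gripper=1, squeeze=60)

```text
t: 20.48
tool_pos: [0.6036, 0.0705, 0.02]
tool_rot: [-0.054, 1.57, 0.054]
contact_force: [-1.2, -1.7, 2.7]
opening: 0.0193
```

move_arm(increments=[[[-0.01, 0, 0, 0], [-0.01, 0, 0, 0], [-0.01, 0, 0, 0], [-0.01, 0, 0, 0], [0, 0, 0, 0], [0, 0, 0, 0], [0, 0, 0, 0]]])

```text
t: 21.07
tool_pos: [0.6035, 0.0704, 0.0296]
tool_rot: [-0.053, 1.57, 0.054]
contact_force: [0.1, 0.2, -5.5]
opening: 0.0198
```

Run:
```python
from h import *
st(); im=img('wrist');C=cloud(im)
tilt(im,C,(.5992,.1252),93.7);st()
im=img('top');C=cloud(im);tilt(im,C,(.5992,.1252),93.7); st()
```

```text
t 21.07 p [0.6035 0.0704 0.0296] zdir 3.9 F [ 0.11  0.23 -5.5 ] Tq [ 0.015  0.001 -0.03 ] op 0.0198 q6 -0.07
tilt -0.15 deg top z at c 0.0310 n 11158 t-range [-0.097  0.052]
t 21.12 p [0.6035 0.0704 0.0296] zdir 3.9 F [-0.14  0.26 -5.7 ] Tq [ 0.022  0.024 -0.022] op 0.0193 q6 -0.07
tilt -0.20 deg top z at c 0.0316 n 228 t-range [-0.099  0.056]
t 21.17 p [0.6035 0.0703 0.0296] zdir 3.9 F [-0.7   0.54 -5.74] Tq [-0.055 -0.022  0.054] op 0.0199 q6 -0.07
```

move_arm(increments=[[[-0.05, 0, 0, 0], [-0.08, 0, 0, 0], [-0.1, 0, 0, 0], [-0.1, 0, 0, 0], [-0.05, 0, 0, 0], [-0.02, -0.03, -0.05, 0], [0, -0.04, -0.06, 0], [0, -0.05, -0.06, 0], [0, -0.05, -0.08, 0], [0, -0.05, -0.08, 0], [0, -0.04, -0.06, 0], [0, -0.02, -0.03, 0], [0, 0, 0, 0], [0, 0, 0, 0]]])

```text
t: 22.33
tool_pos: [0.5039, -0.0066, 0.1302]
tool_rot: [-0.053, 1.569, 0.053]
contact_force: [1.3, 0.4, -5.2]
opening: 0.0193
```

move_arm(increments=[[[0, 0, 0, 0.02], [0, 0, 0, 0.04], [0, 0, 0, 0.06], [0, 0, 0, 0.065], [0, 0, 0, 0.065], [0, 0, 0, 0.065], [0, 0, 0, 0.065], [0, 0, 0, 0.065], [0, 0, 0, 0.065], [0, 0, 0, 0.065], [0, 0, 0, 0.065], [0, 0, 0, 0.065], [0, 0, 0, 0.065], [0, 0, 0, 0.065], [0, 0, 0, 0.065], [0, 0, 0, 0.065], [0, 0, 0, 0.065], [0, 0, 0, 0.065], [0, 0, 0, 0.065], [0, 0, 0, 0.065]]])

```text
t: 24.0
tool_pos: [0.5047, -0.006, 0.1301]
tool_rot: [1.42, 1.058, -1.418]
contact_force: [0.0, -0.8, -5.0]
opening: 0.0193
```

Run:
```python
from h import *
st(); im=img('top');C=cloud(im);save(im,'t7'); plan((.4862,-.1020,.13),6.4)
```

```text
t 24.00 p [ 0.5047 -0.006   0.1301] zdir -106.6 F [ 0.01 -0.79 -5.01] Tq [ 0.017  0.    -0.005] op 0.0193 q6 1.70
t 24.1 p [ 0.5047 -0.006   0.1301] turn units 0.7426 then shift [0.0007 0.3734 0.1163] tool x [ 0.001 -0.001 -1.   ] z [-0.994 -0.111 -0.001] j6 1.70
```

move_arm(increments=[[[0, 0, 0, 0.065], [0, 0, 0, 0.065], [0, 0, 0, 0.065], [0, 0, 0, 0.065], [0, 0, 0, 0.065], [0, 0, 0, 0.065], [0, 0, 0, 0.065], [0, 0, 0, 0.065], [0, 0, 0, 0.065], [0, 0, 0, 0.065], [0, 0, 0, 0.06], [0, 0, 0, 0.03], [0, 0, 0, 0], [0, 0, 0, 0], [0, 0, 0, 0]]])

```text
t: 25.3
tool_pos: [0.504, -0.0064, 0.1299]
tool_rot: [2.157, 0.136, -2.156]
contact_force: [-0.2, 0.0, -5.2]
opening: 0.0195
```

Run:
```python
from h import *
st(); im=img('wrist');C=cloud(im);save(im,'w7'); plan((.4862,-.1020,.13),6.4)
```

```text
t 25.30 p [ 0.504  -0.0064  0.1299] zdir -172.8 F [-0.21  0.03 -5.2 ] Tq [-0.     0.012 -0.046] op 0.0195 q6 2.86
t 25.4 p [ 0.5039 -0.0064  0.1299] turn units 0.0084 then shift [-0.0005  0.372   0.1131] tool x [ 0.  0. -1.] z [-0.994 -0.111 -0.   ] j6 2.86
```

move_arm(increments=[[[0, 0.03, 0.009, 0.0084], [0, 0.05, 0.015, 0], [0, 0.06, 0.018, 0], [0, 0.07, 0.0215, 0], [0, 0.06, 0.0185, 0], [0, 0.05, 0.015, 0], [0, 0.03, 0.009, 0], [0, 0.022, 0.007, 0], [0, 0, 0, 0], [0, 0, 0, 0], [0, 0, 0, 0]]])

```text
t: 26.27
tool_pos: [0.4859, -0.1017, 0.1298]
tool_rot: [2.165, 0.12, -2.165]
contact_force: [0.6, -0.1, -6.3]
opening: 0.0191
```

Run:
```python
from h import *
st(); im=img('wrist');C=cloud(im);save(im,'w8')
tilt(im,C,(.4923,-.1565),96.4,.1)
px=im['pixels'].astype(int)
m=(px[...,2]-px[...,0]>60)&(C[...,2]<.04)
n,l,s,ce=cv2.connectedComponentsWithStats(m.astype(np.uint8))
for k in range(1,n):
    if s[k,4]>40: print('blue',s[k,4],ce[k].round(),np.nanmedian(C[l==k],0).round(4))
# probe strip midline at two stations
a=np.radians(96.4);u=np.array([np.cos(a),np.sin(a)]);v=np.array([u[1],-u[0]])
d=C[...,:2]-np.array([.4923,-.1565]);t=d@u;sx=d@v
for t0 in np.arange(-.1,.11,.02):
    k=(abs(t-t0)<.004)&(abs(sx)<.02)&(C[...,2]>.1)&(C[...,2]<.125)
    if k.sum()>20: print(round(t0,2),k.sum(),np.percentile(sx[k],[2,98]).round(4))
k=(abs(sx)<.012)&(C[...,2]>.09)&(C[...,2]<.14); print('t range',np.percentile(t[k],[.5,99.5]).round(4))
plan((.4862,-.1020,.06),6.4)
```

```text
t 26.27 p [ 0.4859 -0.1017  0.1298] zdir -173.7 F [ 0.56 -0.14 -6.34] Tq [ 0.042  0.05  -0.002] op 0.0191 q6 2.67
tilt 0.07 deg top z at c 0.1311 n 11568 t-range [-0.053  0.096]
blue 405 [71.  5.] [ 0.6273 -0.2237  0.0196]
blue 249 [142.   3.] [ 0.5776 -0.2288  0.0189]
blue 155 [214.   2.] [ 0.5293 -0.2342  0.0174]
blue 149 [301.   2.] [ 0.4705 -0.2409  0.0156]
blue 719 [375. 178.] [ 0.3944 -0.1252  0.0175]
blue 389 [221. 224.] [ 0.5106 -0.0753  0.0234]
blue 460 [291. 224.] [ 0.4551 -0.0815  0.0228]
blue 543 [101. 224.] [ 0.6089 -0.0633  0.0203]
blue 506 [162. 225.] [ 0.5584 -0.0694  0.0223]
blue 75 [401. 285.] [ 0.355  -0.039   0.0298]
-0.04 146 [-0.0115  0.0104]
-0.02 129 [-0.0112  0.0108]
0.0 105 [-0.0108  0.0108]
0.02 107 [-0.0103  0.0113]
0.04 190 [-0.0151  0.0164]
0.06 27 [-0.0091  0.0105]
0.08 54 [-0.0097  0.0117]
t range [-0.0541  0.0974]
t 26.3 p [ 0.4859 -0.1016  0.1297] turn units -0.0007 then shift [ 0.2789  0.0017 -0.001 ] tool x [-0.  0. -1.] z [-0.994 -0.111  0.   ] j6 2.67
```

View pics/w8.png

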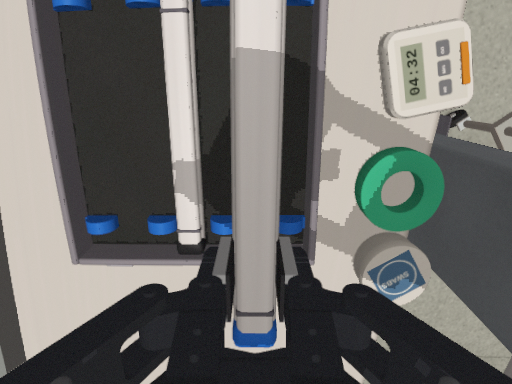

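Probe 2 hangs level over slot 1 (cols 232–285), and probe 1 is still in slot 2. Lowering.

move_arm(increments=[[[0.05, 0.001, 0, -0.006], [0.08, 0, 0, 0], [0.08, 0, 0, 0], [0.06, 0, 0, 0], [0.045, 0, 0, 0], [0.03, 0, 0, 0], [0.025, 0, 0, 0], [0.015, 0, 0, 0], [0.01, 0, 0, 0], [0, 0, 0, 0], [0, 0, 0, 0]]])

```text
t: 27.23
tool_pos: [0.4864, -0.1026, 0.0317]
tool_rot: [2.161, 0.128, -2.158]
contact_force: [0.1, -1.1, -5.4]
opening: 0.0194
```

Run:
```python
from h import *
st(); im=img('wrist'); C=cloud(im); tilt(im,C,(.4923,-.1565),96.4,.015)
im=img('top'); C=cloud(im); tilt(im,C,(.4923,-.1565),96.4,.015)
```

```text
t 27.23 p [ 0.4864 -0.1026  0.0317] zdir -173.2 F [ 0.08 -1.1  -5.36] Tq [-0.011 -0.018  0.002] op 0.0194 q6 2.66
tilt 0.04 deg top z at c 0.0331 n 11562 t-range [-0.054  0.095]
tilt 0.71 deg top z at c 0.0351 n 115 t-range [-0.108  0.109]
```

move_arm(increments=[[[0.007, 0, 0, 0], [0.006, 0, 0, 0], [0, 0, 0, 0], [0, 0, 0, 0]]])

```text
t: 27.67
tool_pos: [0.4862, -0.1025, 0.028]
tool_rot: [2.16, 0.129, -2.159]
contact_force: [0.9, 0.5, -4.6]
opening: 0.0195
```

move_arm(increments=[[[0, 0, 0, 0], [0, 0, 0, 0], [0, 0, 0, 0], [0, 0, 0, 0], [0, 0, 0, 0]]], gripper=0.62)

```text
t: 28.08
tool_pos: [0.4864, -0.1026, 0.0283]
tool_rot: [2.161, 0.129, -2.159]
contact_force: [0.2, 0.2, 0.4]
opening: 0.0325
```

move_arm(increments=[[[-0.04, 0, 0, 0], [-0.06, 0, 0, 0], [-0.08, 0, 0, 0], [-0.08, 0, 0, 0], [-0.08, 0, 0, 0], [-0.1, 0, 0, 0], [-0.1, 0, 0, 0], [-0.1, 0, 0, 0], [0, 0, 0, 0], [0, 0, 0, 0]]])

```text
t: 28.92
tool_pos: [0.4871, -0.1029, 0.1907]
tool_rot: [2.164, 0.127, -2.154]
contact_force: [0.8, -0.1, -1.0]
opening: 0.0321
```

Run:
```python
from h import *
o=st(); im=img('wrist'); C=cloud(im); save(im,'w9')
for c in [(.4923,-.1565),(.5440,-.1507)]: tilt(im,C,c,96.4,.015)
im=img('top'); C=cloud(im); cv2.imwrite('pics/t9.png',cv2.resize(im['pixels'][80:280,110:430,::-1],None,fx=2,fy=2,interpolation=cv2.INTER_CUBIC))
for c in [(.4923,-.1565),(.5440,-.1507)]: tilt(im,C,c,96.4,.015)
r=(C[...,2]>.07)&(C[...,2]<.3)&(C[...,1]<-.24)&(C[...,1]>-.4)&(C[...,0]>.42)&(C[...,0]<.72)
p=C[r]; c=p.mean(0); w,V=np.linalg.eigh(np.cov((p-c).T)); print('lid',r.sum(),c,V[:,0],np.percentile(p,99.5,axis=0),np.percentile(p,.5,axis=0))
print('q',np.round(o['q'],2))
```

```text
t 28.92 p [ 0.4871 -0.1029  0.1907] zdir -173.2 F [ 0.84 -0.07 -1.02] Tq [-0.011  0.     0.004] op 0.0321 q6 2.66
tilt -0.05 deg top z at c 0.0295 n 3372 t-range [-0.095  0.097]
tilt -0.06 deg top z at c 0.0294 n 3348 t-range [-0.094  0.102]
tilt -1.06 deg top z at c 0.0324 n 66 t-range [-0.11   0.109]Traceback (most recent call last):
  File "<stdin>", line 5, in <module>
  File "h.py", line 48, in tilt
    k=np.polyfit(p[:,0],p[:,1],1)
    raise TypeError("expected non-empty vector for x")
TypeError: expected non-empty vector for x
```

View pics/t9.png

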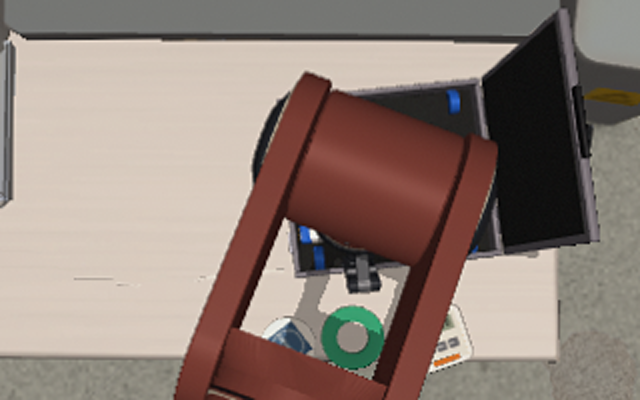

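Both probes lie flat in slots 1 and 2 (tops at 0.0295 m), and the bench is otherwise clear. Measuring the arm's bulk before going behind the lid.

Run:
```python
from h import *
o=st(); print('q',np.round(o['q'],2))
im=img('top'); C=cloud(im)
m=(C[...,2]>.28)&(C[...,0]>.25)&(C[...,0]<.68)
for z0 in np.arange(.28,.7,.04):
    p=C[m&(C[...,2]>=z0)&(C[...,2]<z0+.04)]
    if len(p)>20: print(round(z0,2),len(p),np.percentile(p[:,:2],[1,99],axis=0).round(3).tolist())
im=img('scene'); C=cloud(im)
m=(C[...,0]>.38)&(C[...,0]<.68)&(C[...,1]>-.25)&(C[...,1]<.05)&(C[...,2]>.15)
print('scene')
for z0 in np.arange(.16,.7,.04):
    p=C[m&(C[...,2]>=z0)&(C[...,2]<z0+.04)]
    if len(p)>20: print(round(z0,2),len(p),np.percentile(p[:,:2],[1,99],axis=0).round(3).tolist())
```

```text
t 29.02 p [ 0.4854 -0.1023  0.1874] zdir -173.2 F [-1.34  0.46 -0.56] Tq [-0.05  -0.005  0.037] op 0.0326 q6 2.66
q [-0.36 -0.22  1.97  0.    1.4   2.66]
0.28 536 [[0.443, -0.112], [0.68, 0.366]]
0.32 59 [[0.45, -0.107], [0.464, -0.072]]
0.36 25 [[0.45, -0.099], [0.46, -0.076]]
0.4 142 [[0.378, -0.126], [0.47, -0.028]]
0.44 2195 [[0.379, -0.165], [0.539, -0.031]]
0.48 14375 [[0.312, -0.156], [0.524, 0.001]]
0.52 8230 [[0.285, -0.076], [0.366, 0.02]]
scene
0.16 132 [[0.455, -0.111], [0.514, -0.087]]
0.2 369 [[0.434, -0.116], [0.535, -0.083]]
0.24 744 [[0.421, -0.118], [0.547, -0.08]]
0.28 370 [[0.444, -0.113], [0.522, -0.064]]
0.32 603 [[0.448, -0.114], [0.514, -0.063]]
0.36 313 [[0.452, -0.089], [0.512, -0.064]]
0.4 397 [[0.389, -0.061], [0.536, -0.007]]
0.44 1590 [[0.382, -0.13], [0.54, -0.003]]
0.48 2494 [[0.381, -0.151], [0.519, -0.004]]
```

move_arm(increments=[[[-0.06, 0, 0, 0], [-0.1, 0, 0, 0], [-0.1, 0, 0, 0], [-0.1, 0, 0, 0], [-0.1, 0, 0, 0], [-0.08, 0, 0, 0], [-0.04, 0, 0, 0], [0, 0, 0, 0], [0, 0, 0, 0]]], gripper=1, squeeze=40)

```text
t: 29.87
tool_pos: [0.4857, -0.1024, 0.3316]
tool_rot: [2.159, 0.13, -2.162]
contact_force: [0.6, -0.7, -0.6]
opening: -0.0001
```

Run:
```python
from h import *
plan((.5664,-.3494,.33),6.4)
```

```text
t 29.9 p [ 0.4857 -0.1024  0.3316] turn units 0.0048 then shift [ 0.0055  1.018  -0.2106] tool x [-0.001  0.001 -1.   ] z [-0.994 -0.111  0.001] j6 2.66
```

move_arm(increments=[[[0, 0.04, -0.008, 0.0048], [0, 0.06, -0.0125, 0], [0, 0.09, -0.0185, 0], [0, 0.1, -0.0208, 0], [0, 0.1, -0.0208, 0], [0, 0.1, -0.0208, 0], [0, 0.1, -0.0208, 0], [0, 0.1, -0.0208, 0], [0, 0.1, -0.0208, 0], [0, 0.1, -0.0208, 0], [0, 0.08, -0.016, 0], [0, 0.048, -0.01, 0], [0, 0, 0, 0], [0, 0, 0, 0], [0, 0, 0, 0]]])

```text
t: 31.12
tool_pos: [0.5664, -0.3489, 0.3322]
tool_rot: [2.163, 0.123, -2.165]
contact_force: [-0.1, 0.4, 0.4]
opening: 0.0
```

```bash
cat >> h.py <<'E'
def case(o):
    d=np.array(o['tool_pos'])[:2]-[.5440,-.1507]; u=np.array([-.112,.9937]); v=np.array([.9937,.112])
    print('case x %.4f y %.4f z %.4f'%(d@v,d@u,o['tool_pos'][2]))
E
python3 - <<'E'
from h import *
case(st()); im=img('scene'); save(im,'s10'); im=img('top'); save(im,'t10');C=cloud(im)
r=(C[...,2]>.07)&(C[...,2]<.285)&(C[...,1]<-.24)&(C[...,1]>-.33)&(C[...,0]>.42)&(C[...,0]<.72)
p=C[r]; c=p.mean(0); w,V=np.linalg.eigh(np.cov((p-c).T)); print('lid',r.sum(),c,V[:,0])
E
```

```text
t 31.12 p [ 0.5664 -0.3489  0.3322] zdir -173.6 F [-0.09  0.39  0.39] Tq [0.013 0.014 0.023] op 0.0000 q6 2.37
case x 0.0001 y -0.1995 z 0.3322
lid 4757 [ 0.55686704 -0.27490547  0.18976645] [ 0.11608687 -0.98900142 -0.09165163]
```

View pics/s10.png

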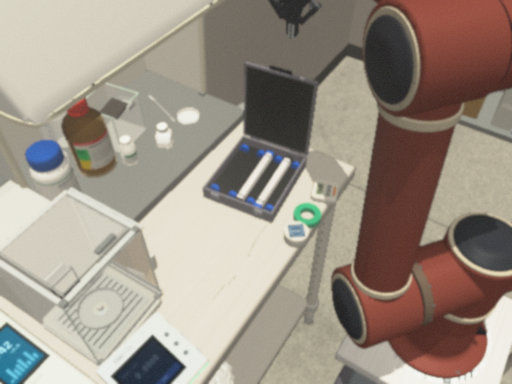

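The scene shows both probes in the case and the closed jaws behind the lid. Computing the arc.

Run:
```python
import numpy as np
th=np.radians(np.r_[np.arange(98,0,-5),0]); r=.2
y=-.112+r*np.cos(th)-.01*np.sin(th)-.010; z=.036+r*np.sin(th)+.01*np.cos(th)+.013
print('start',y[0],z[0]); 
for t,a,b,Y,Z in zip(np.degrees(th[1:]),-np.diff(z)/.25,-np.diff(y)/.25,y[1:],z[1:]): print('%.0f [%.3f,%.3f,0,0] y %.4f z %.4f'%(t,a,b,Y,Z))
```

```text
start -0.15973730087942878 0.24566188273871345
93 [-0.010,-0.069,0,0] y -0.1425 z 0.2482
88 [-0.004,-0.070,0,0] y -0.1250 z 0.2492
83 [0.002,-0.070,0,0] y -0.1076 z 0.2487
78 [0.008,-0.069,0,0] y -0.0902 z 0.2467
73 [0.014,-0.068,0,0] y -0.0731 z 0.2432
68 [0.020,-0.067,0,0] y -0.0564 z 0.2382
63 [0.026,-0.065,0,0] y -0.0401 z 0.2317
58 [0.031,-0.062,0,0] y -0.0245 z 0.2239
53 [0.037,-0.059,0,0] y -0.0096 z 0.2147
48 [0.042,-0.056,0,0] y 0.0044 z 0.2043
43 [0.046,-0.052,0,0] y 0.0175 z 0.1927
38 [0.051,-0.048,0,0] y 0.0294 z 0.1800
33 [0.055,-0.043,0,0] y 0.0403 z 0.1663
28 [0.058,-0.038,0,0] y 0.0499 z 0.1517
23 [0.061,-0.033,0,0] y 0.0582 z 0.1364
18 [0.064,-0.028,0,0] y 0.0651 z 0.1203
13 [0.066,-0.022,0,0] y 0.0706 z 0.1037
8 [0.068,-0.016,0,0] y 0.0747 z 0.0867
3 [0.069,-0.010,0,0] y 0.0772 z 0.0695
0 [0.042,-0.003,0,0] y 0.0780 z 0.0590
```

move_arm(increments=[[[0.06, 0, 0, 0], [0.08, 0, 0, 0], [0.08, 0, 0, 0], [0.07, 0, 0, 0], [0.04, 0, 0, 0], [0, 0, 0, 0], [0, 0, 0, 0]]])

```text
t: 31.8
tool_pos: [0.5664, -0.3489, 0.2496]
tool_rot: [2.163, 0.122, -2.165]
contact_force: [0.3, 0.0, 0.4]
opening: 0.0001
```

move_arm(increments=[[[0, -0.04, 0, 0], [0, -0.04, 0, 0], [0, -0.04, 0, 0], [0, -0.04, 0, 0], [0, -0.035, 0, 0], [0, -0.035, 0, 0], [0, -0.035, 0, 0], [0, -0.035, 0, 0], [0, 0, 0, 0]]])

```text
t: 32.55
tool_pos: [0.5583, -0.2732, 0.2505]
tool_rot: [2.164, 0.123, -2.163]
contact_force: [0.4, -0.0, 0.4]
opening: -0.0001
```

Run:
```python
from h import *
case(st())
```

```text
t 32.55 p [ 0.5583 -0.2732  0.2505] zdir -173.5 F [ 0.44 -0.04  0.39] Tq [ 0.014  0.019 -0.002] op -0.0001 q6 2.45
case x 0.0005 y -0.1234 z 0.2505
```

```bash
cat >> h.py <<'E'
def lid():
    im=img('top'); C=cloud(im); u=np.array([-.112,.9937]); v=np.array([.9937,.112]); d=C[...,:2]-[.5440,-.1507]
    y=d@u; x=d@v; r=(abs(x)<.09)&(abs(x)>.055)&(y>-.16)&(y<.13)&(C[...,2]>.034)&(C[...,2]<.3)
    p=np.c_[y[r]+.112,C[r][:,2]-.036]; 
    print('lid n',r.sum(),'ang percentiles',np.degrees(np.percentile(np.arctan2(p[:,1],p[:,0])[np.hypot(*p.T)>.12],[5,25,50,75,95])).round(1)); return im
E
python3 - <<'E'
from h import *
im=lid(); cv2.imwrite('pics/t11.png',cv2.resize(im['pixels'][60:280,230:450,::-1],None,fx=2,fy=2))
im=img('scene'); cv2.imwrite('pics/s11.png',cv2.resize(im['pixels'][0:230,180:400,::-1],None,fx=2,fy=2))
E
```

```text
lid n 689 ang percentiles [-0.3 86.2 86.4 86.9 88.6]
```

View pics/s11.png

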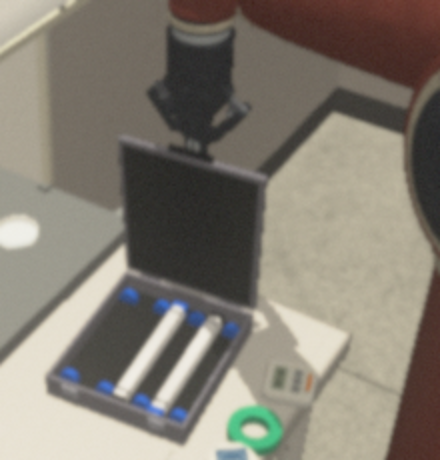

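The lid is moving with the fingers and now stands at about 87°. Continuing along the arc.

move_arm(increments=[[[0.001, -0.035, 0, 0], [0.001, -0.035, 0, 0], [0.004, -0.035, 0, 0], [0.004, -0.035, 0, 0], [0.007, -0.034, 0, 0], [0.007, -0.034, 0, 0], [0.01, -0.034, 0, 0], [0.01, -0.034, 0, 0], [0.013, -0.033, 0, 0], [0.013, -0.033, 0, 0], [0.016, -0.031, 0, 0], [0.016, -0.031, 0, 0], [0.019, -0.03, 0, 0], [0.019, -0.03, 0, 0], [0.021, -0.028, 0, 0], [0.021, -0.028, 0, 0]]])

```text
t: 33.98
tool_pos: [0.5438, -0.145, 0.2043]
tool_rot: [2.164, 0.121, -2.164]
contact_force: [-0.1, -0.9, -0.1]
opening: 0.0
```

Run:
```python
from h import *
case(st()); lid()
```

```text
t 33.98 p [ 0.5438 -0.145   0.2043] zdir -173.6 F [-0.1  -0.87 -0.07] Tq [-0.2   -0.002 -0.018] op 0.0000 q6 2.64
case x 0.0004 y 0.0057 z 0.2043
lid n 618 ang percentiles [ 0.2 50.9 51.8 52.5 63.9]
```

move_arm(increments=[[[0.023, -0.026, 0, 0], [0.023, -0.026, 0, 0], [0.025, -0.024, 0, 0], [0.025, -0.024, 0, 0], [0.027, -0.022, 0, 0], [0.028, -0.022, 0, 0], [0.029, -0.019, 0, 0], [0.029, -0.019, 0, 0], [0.03, -0.017, 0, 0], [0.031, -0.017, 0, 0], [0.032, -0.014, 0, 0], [0.032, -0.014, 0, 0], [0.033, -0.011, 0, 0], [0.033, -0.011, 0, 0], [0.034, -0.008, 0, 0], [0.034, -0.008, 0, 0], [0, 0, 0, 0]]])

```text
t: 35.45
tool_pos: [0.5345, -0.075, 0.0853]
tool_rot: [2.16, 0.123, -2.168]
contact_force: [-1.7, 0.4, -0.4]
opening: 0.0
```

Run:
```python
from h import *
case(st()); lid()
```

```text
t 35.45 p [ 0.5345 -0.075   0.0853] zdir -173.6 F [-1.66  0.41 -0.45] Tq [0.041 0.025 0.017] op 0.0000 q6 2.75
case x -0.0010 y 0.0763 z 0.0853
lid n 1856 ang percentiles [ 9.8 10.5 11.1 12.1 34.1]
```

move_arm(increments=[[[0.02, -0.003, 0, 0], [0.02, -0.002, 0, 0], [0.02, -0.001, 0, 0], [0.015, 0, 0, 0], [0.01, 0, 0, 0], [0.01, 0, 0, 0], [0, 0, 0, 0], [0, 0, 0, 0]]])

```text
t: 36.17
tool_pos: [0.5357, -0.0742, 0.0639]
tool_rot: [2.164, 0.121, -2.164]
contact_force: [0.3, -0.3, 0.4]
opening: -0.0001
```

move_arm(increments=[[[0.006, 0, 0, 0], [0, 0, 0, 0], [0, 0, 0, 0]]])

```text
t: 36.42
tool_pos: [0.5358, -0.0742, 0.0626]
tool_rot: [2.164, 0.121, -2.164]
contact_force: [-0.7, -0.1, -1.0]
opening: -0.0002
```

Run:
```python
from h import *
case(st()); lid()
```

```text
t 36.42 p [ 0.5358 -0.0742  0.0626] zdir -173.6 F [-0.68 -0.09 -1.01] Tq [ 0.014  0.026 -0.031] op -0.0002 q6 2.75
case x 0.0004 y 0.0769 z 0.0626
lid n 1833 ang percentiles [ 3.6  4.4  5.2  6.  28.8]
```

move_arm(increments=[[[0.008, 0, 0, 0], [0.004, 0, 0, 0], [0, 0, 0, 0], [0, 0, 0, 0]]])

```text
t: 36.8
tool_pos: [0.5361, -0.0742, 0.0605]
tool_rot: [2.164, 0.121, -2.164]
contact_force: [-2.1, 0.4, 6.2]
opening: -0.0001
```

move_arm(increments=[[[0.004, 0, 0, 0], [0, 0, 0, 0], [0, 0, 0, 0]]])

```text
t: 37.05
tool_pos: [0.5362, -0.0742, 0.0604]
tool_rot: [2.164, 0.121, -2.164]
contact_force: [-4.6, 1.1, 11.7]
opening: 0.0
```

move_arm(increments=[[[-0.03, 0, 0, 0], [-0.06, 0, 0, 0], [-0.1, 0, 0, 0], [-0.1, 0, 0, 0], [-0.1, 0, 0, 0], [-0.1, 0, 0, 0], [-0.1, 0, 0, 0], [-0.08, 0, 0, 0], [0, 0.06, 0, 0], [0, 0.12, 0, 0], [0, 0.12, 0, 0], [0, 0.12, 0, 0], [0, 0.12, 0, 0], [0, 0.12, 0, 0], [0, 0.12, 0, 0], [0, 0.12, 0, 0], [0, 0.1, 0, 0], [0, 0, 0, 0], [0, 0, 0, 0]]])

```text
t: 38.63
tool_pos: [0.5634, -0.3236, 0.2256]
tool_rot: [2.165, 0.12, -2.166]
contact_force: [1.1, 0.7, -0.3]
opening: 0.0001
```

Run:
```python
from h import *
st(); im=lid(); C=cloud(im); u=np.array([-.112,.9937]); v=np.array([.9937,.112]); d=C[...,:2]-[.5440,-.1507]; y=d@u;x=d@v
for y0 in np.arange(-.1,.11,.04):
    k=(abs(y-y0)<.01)&(abs(x)<.08); print(round(y0,2),k.sum(),np.nanmedian(C[k][:,2]).round(4))
sc=img('scene'); cv2.imwrite('pics/fin.png',np.hstack([cv2.resize(im['pixels'][60:290,200:450],(400,368)),cv2.resize(sc['pixels'][40:260,130:370],(400,368))])[:,:,::-1])
```

```text
t 38.63 p [ 0.5634 -0.3236  0.2256] zdir -173.7 F [ 1.09  0.66 -0.35] Tq [-0.008 -0.011  0.008] op 0.0001 q6 2.40
lid n 3398 ang percentiles [2.6 3.3 4.  4.7 5.7]
-0.1 1714 0.4977
-0.06 2047 0.5308
-0.02 718 0.0482
0.02 690 0.0481
0.06 696 0.0488
0.1 697 0.047
```

View pics/fin.png

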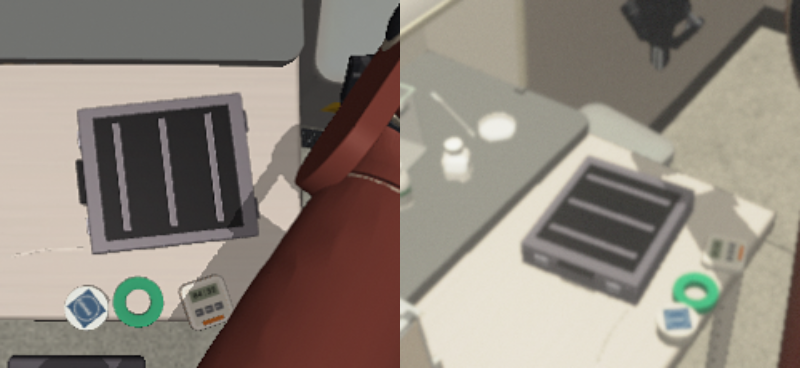

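```bash
python3 -c "
from station import ctrl
print(ctrl.finish_job())"
```

```text
the job is handed in; nothing more can be done
None
```

I put both probes on the bench away in the case and shut the lid. The job was handed in at about 39 s; it reports no verdict.

- **Probes found:** only two were on the bench. No third showed in the pictures.
- **Near probe:** its balance point was about 54 mm from the centre, towards the black cap. It went into slot 2.
- **Far probe:** its balance point was about 55 mm from the centre, towards the blue cap. I turned it half round to keep the gripper away from the lid, then put it in slot 1.
- **Carrying:** each probe tilted under 2° in its trial lift at the centre. Once regripped, tilt read under 1° at every check, on the bench and over the case. I took no reading during the half turn itself.
- **Seating:** both probes lay flat, with tops at about 29.5 mm where 30 mm is home, and centred lengthwise to within about 4 mm.
- **Lid:** I pushed it over from behind and pressed it down with about 12 N. It then measured flat at 47–49 mm along the part in view; the hinge end was hidden by the arm.
- **Bystanders and arm:** the final picture shows the timer, tape roll and tin where they were. The arm was clear of everything at hand-in.

**Checks that disagreed:**
- The gripper opening read 19–20 mm on the 22 mm probes.
- While I was finding the gripping depth, the fingertips pressed the bench with about 25 N.
- The last top-camera check of the probes in the slots was blocked by the arm, so the seating figures come from the wrist camera.

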